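# Seat a slotted panel in the routing jig and lock its cam lever

## Robot

A 7-joint arm with a two-finger parallel gripper is mounted at the origin on the work surface. World frame = base frame: x ahead of the robot, y to its left, z up, the work surface at z = 0. Lengths are in m, angles in rad, forces in N, time in s.
With the tool pointing down it reaches from about 0.4 to 0.85 m from the base axis. Payload 10.4 kg.
Tool frame: the origin (TCP) lies between the finger pads; the fingertips stand 22 mm ahead of it and the grasp point (between the pads) lies 3 mm ahead of it; z points along the fingers, y is the line along which they close (so a half turn about z gives the same grasp; the last joint's range is limited). The gripper opens to 85 mm and grips with 20 to 120 N. Pads are 22 mm wide; open, the fingers measure 114 mm over their backs; the gripper's body (76 mm by 85 mm) begins 54 mm behind the grasp point. The pads swing forward as they close: fully open they stand 13 mm farther back than shut.
Start: joints at [-1.337, 0.332, -0.065, 1.46, 0.022, 1.35, -0.088], TCP at [0.159, 0.605, 0.253] pointing down, gripper open.
Joint ranges: [-2.6, 2.6], [-0.5, 2.12], [-1.47, 1.34], [0.16, 2.42], [-1.27, 4.41], [0.06, 2.06], [-2.6, 2.6]. Speed limits (rad/s): [2.22, 2.22, 2.79, 2.79, 3.14, 3.14, 3.14].

## Interface

Orientations are given as a unit quaternion [x, y, z, w].
In Python, from workcell import manip, camera, ticket, boxes_of, outline_of gives the robot as it stands.
- The arm moves only by the tool carry_out, never from a script. Its argument "deltas" is a list of rows, each a list of 5 numbers: the shift along the tool's x, y, z as a fraction of full scale, then the turn about the tool's z as a fraction of full scale, then the opening, from -1 (shut) to 1 (fully open), so that 0 is half open. In form: [[tx, ty, tz, spin, gripper], ...]. A call has 1 to 20 rows; each row is the pose to reach, as a shift and turn from the pose commanded when the call began, along the tool's axes at that moment; what a row does not reach only later rows make up. Full scale, the value 1, is 150 mm for a shift and 30 degrees for a turn. A row lasts 1/8 s, in which the tool goes at most 62.5 mm and 10.7 degrees, less where a joint would pass 70% of its speed; a pose out of reach is approached as far as the arm can. A call with a number of a shift or a turn outside -1 to 1 is refused whole. A call with a gripper value outside its range is refused whole. The fingers move at their own pace and stop on an object; "force" is the grip in N (left out, the last holds). Time passes only in rows, so rows that repeat a pose let the fingers close. It gives the time, the measured TCP pose, the force, the opening and the grip force at its end, in the units of the state.
- manip.get_obs(): the state, without advancing time (a new reading comes with each control period).
- camera(name): name is "side" or "top" or "wrist"; returns a dict with "img" (420x560x3 uint8, red, green, blue), "depth" (420x560 float32, m along the optical axis (not along the pixel's ray), 0 where there is no reading), "vertical_fov" (degrees; the focal length in pixels is half the picture's height over the tangent of half this angle, whatever the lens; pixels are square), "cx", "cy" (the principal point, pixels), "R" (3x3) and "t" (3): a world point X has camera coordinates R X + t. Camera axes: x right, y down, z forward; pixel columns grow to the right and rows downward; lengths in m; the calibration is good to about 2 mm. The wrist camera is an equidistant fisheye: a pixel r from the principal point sees the ray r / f radians off the axis. A picture is of the moment at which its call begins.
- ticket.hand_in(): hands the job in; it is judged then, once.
Trained networks look in a picture, given as the dict that the camera call returned (one of the last four; its "shot" number tells which), for a name from the list of things; names that differ only in an ending like _2 or _b are one class to them, and where a whole thing is asked for, a point or a joint stands for the part that bears it (a point fixed in the world has none). Each returns a list of dicts, best first, with "conf" (0 to 1); they miss things now and then, are a little off and sometimes report something else, mostly with a low value. They report only what shows in the picture. A call takes as long as a camera call.
- boxes_of(query, picture): "position" ([x, y, z] in m, in world coordinates, good to about 4 mm: the middle of the surface that is visible of it).
- outline_of(query, picture): "region" (420x560 bool, what is visible of it).
The state is a dict: "clock": time; "joint_pos": joint angles; "joint_velocities": joint speeds; "tau": joint torques, N m; "position": TCP position; "ee_rot": TCP orientation; "ft_force": force on the tool from outside, world axes, zero at the start; "torque": the same for the moment, N m; "grip_width": opening from 0.0 (shut) to 1.0 (fully open); "grasp_force": force on a finger pad.
Only numpy, scipy, OpenCV 4.12 (cv2) and the standard library are available. Lean on these libraries where they do the work, as an engineer would, in place of code of your own. Each camera call takes 0.05 s, during which the arm holds its last target. There are 200 camera calls.

## Task

Get the slotted plywood panel seated and locked in the routing jig, working by touch alone: with a fingertip push the panel along until its end is up against the wooden end stop, then push the red cam lever round until its cam grips the panel tight against the aluminium fence. Nothing is to be picked up, and the cups, glue jar and other odds and ends stay where they are.

Things in the scene. Friction and masses are not known exactly. Their poses are not given: they have to be found in the camera images.
- jig: Routing jig fixed to the bench: dark board 320 mm (x) by 500 mm (y), 18 mm thick. Origin: centre of its underside, on the bench. x points from the front edge (robot side) to the fence, y to the end stop, z up. The cam lever's bolt is at x = -31 mm, y = +50 mm. The panel's home: its origin at x = +60, y = +50, z = +18 mm, axes along the jig's.
- fence (a point): Middle of the aluminium fence's face, at jig x = +120, y = 0, z = 31 mm: the face looks to the jig's -x, runs 460 mm along y and stands 26 mm above the board; the fence is 25 mm thick.
- stop (a point): Middle of the wooden end stop's face, at jig x = +70, y = +190, z = 31 mm: the face looks to the jig's -y, is 96 mm wide along x and stands 26 mm above the board; the stop is 26 mm thick.
- panel: Pale plywood panel with ten narrow slots, loose on the board between lever and fence: 120 mm (x) by 280 mm (y), 18 mm thick, 0.3 to 0.55 kg. Origin: centre of its underside. It starts 4 to 7 mm off the fence, up to a degree askew and 15 to 50 mm short of the end stop. It slides on the board under about 1.5 to 4 N.
- lever: Red cam lever. Origin: on its upright bolt's axis, at the board's top face; x runs along the straight arm from bolt to free end, z up. Arm 22 mm wide, 3 to 27 mm above the board, ending 140 mm from the bolt; the round cam reaches up to 33 mm from the bolt. Loose, x points to the jig's front, 170 to 188 degrees from the jig's x; it turns counter-clockwise seen from above.
- lever_tip (a point): The middle of the lever's free end, on the arm's centre line 129 mm from the bolt. It takes about 2 N here to turn. With the panel home, the cam meets it at about 255 to 260 degrees from the jig's x (arm along the panel) and the turning goes stiff; pushing on to about 10 N, square to the arm near its end, some 5 to 15 degrees further, locks it. It stays where left; its end stop is at 285.
- sanding_block: cork sanding block, 110 x 65 x 28 mm, lying on the jig's board at its front left corner; origin at the centre of its underside. To be left alone.
- pencil: flat black carpenter's pencil, 170 x 14 x 8 mm, lying on the jig's board towards its right end; origin at the centre of its underside. To be left alone.
- glue_jar: yellow glue jar with a white lid, 92 mm across and 135 mm high, standing on the bench; origin at the centre of its underside. To be left alone.
- cup_a: white foam cup, 78 mm across the mouth, 90 mm high, standing on the bench; origin at the centre of its underside. To be left alone.
- cup_b: another such white cup; origin at the centre of its underside. To be left alone.
- try_square: try square lying on the bench: dark wooden stock 22 x 115 x 18 mm, steel blade 150 mm; origin at the centre of the stock's underside. To be left alone.
- ply_slat: round-ended plywood slat, 245 x 45 x 12 mm, lying on the bench; origin at the centre of its underside. To be left alone.

How it is judged:
By the outcome, as a careful person would: the job done as asked, in the order asked, and still so for the second after the job is handed in, with the robot touching nothing.
It also fails if it takes over 51 s, if anything falls off the work surface, if the arm or the gripper's body presses on something with over 40 N, if the wrist force passes 120 N, or if a joint passes its speed limit or range.

## Working session

There is one attempt and no reset: what is moved stays moved. The work goes in short steps, Python scripts to look and compute and a tool call to move; the robot and the scene stay as the last step left them, time stands still between calls to the robot, and variables do not carry over. Pictures are saved under pics/ and viewed, at most 10 in all, crops included, and the job is handed in when it is done.

Besides the shell and the picture viewer there is one more tool, called after "Call:" as name(argument=value, ...) on one line, values as JSON. carry_out: Moves the arm, as the interface text tells. Its arguments: {"type":"object","properties":{"deltas":{"type":"array","items":{"type":"array","items":{"type":"number"}}},"force":{"type":"number"}},"required":["deltas"]}

```bash
mkdir -p pics; cat > h.py <<'E'
import numpy as np, cv2
from workcell import manip, camera, ticket, boxes_of, outline_of
def f(c): return c["img"].shape[0]/2/np.tan(np.radians(c["vertical_fov"]/2))
def plane(c,u,v,z):
    d=np.array([(u-c["cx"])/f(c),(v-c["cy"])/f(c),1.]); R=np.array(c["R"]);t=np.array(c["t"])
    o=-R.T@t; d=R.T@d; return o+d*(z-o[2])/d[2]
def cloud(c,m):
    v,u=np.nonzero(m&(c["depth"]>0)); d=c["depth"][v,u]
    P=np.stack([(u-c["cx"])/f(c)*d,(v-c["cy"])/f(c)*d,d],1)
    return (P-np.array(c["t"]))@np.array(c["R"])
def save(c,n): cv2.imwrite(f"pics/{n}.png",c["img"][:,:,::-1])
E
python3 - <<'E'
from h import *
for n in("top","side"):
    c=camera(n);save(c,n+"0")
    print(n,-np.array(c["R"]).T@c["t"])
    for q in("jig","fence","stop","panel","lever","lever_tip","sanding_block","pencil","glue_jar","cup_a"):
        for b in boxes_of(q,c)[:2]: print(q,round(b["conf"],2),np.round(b["position"],3))
s=manip.get_obs();print(s["clock"],s["position"],s["ee_rot"],s["ft_force"])
E
```

```text
top [0.31519926 0.05915126 1.37365475]
stop 0.89 [0.555 0.033 0.021]
panel 0.87 [0.637 0.074 0.034]
panel 0.7 [0.381 0.378 0.033]
lever 0.67 [0.509 0.091 0.049]
lever_tip 0.6 [0.506 0.092 0.049]
lever_tip 0.52 [ 0.594 -0.305  0.042]
sanding_block 0.98 [0.457 0.246 0.05 ]
pencil 0.63 [0.382 0.376 0.033]
pencil 0.59 [ 0.647 -0.151  0.03 ]
glue_jar 0.62 [ 0.462 -0.29   0.137]
cup_a 0.82 [ 0.596 -0.306  0.041]
cup_a 0.63 [0.383 0.378 0.034]
side [-0.07561553 -0.62839851  0.70094471]
jig 0.9 [ 0.533 -0.033  0.023]
fence 0.95 [ 0.538 -0.037  0.017]
stop 0.55 [ 0.534 -0.034  0.019]
panel 0.77 [0.625 0.052 0.036]
lever 0.7 [0.491 0.085 0.045]
lever_tip 0.95 [0.49  0.08  0.046]
sanding_block 0.73 [0.45  0.233 0.048]
sanding_block 0.41 [ 0.726 -0.207  0.009]
pencil 0.78 [ 0.644 -0.157  0.027]
glue_jar 0.93 [ 0.438 -0.326  0.102]
cup_a 0.8 [ 0.595 -0.309  0.069]
cup_a 0.8 [0.37  0.346 0.067]
1.1 [0.15872715 0.60453373 0.25332492] [ 1.28056686e-01  9.91766849e-01  4.21282830e-05 -1.07427751e-05] [ 0.60336896  0.26391918 -0.02981754]
```

View pics/top0.png

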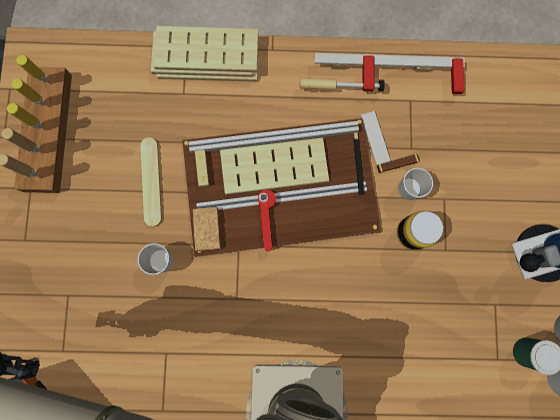

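View pics/side0.png

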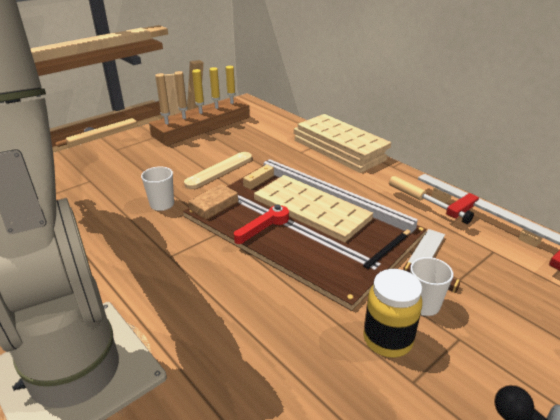

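The top view shows the jig turned about 7° counter-clockwise. The stop is at (202,167), the panel spans columns 221–328, the lever bolt is at (266,198) with its tip at (267,248), and the pencil is at (360,166). The way is clear both to the right of the panel and around the lever.

```bash
cat >> h.py <<'E'
def rows(pts,spin=0.,cmd=None):
    "world targets -> fractions along tool axes from commanded pose"
    from scipy.spatial.transform import Rotation as Ro
    s=manip.get_obs(); R=Ro.from_quat(s["ee_rot"]).as_matrix(); p=np.array(s["position"] if cmd is None else cmd)
    return np.round((np.atleast_2d(pts)-p)@R/0.15,3).tolist()
E
python3 - <<'E'
from h import *
c=camera("top"); 
for q in("jig","fence","stop","panel","lever","pencil"):
    for b in outline_of(q,c)[:2]:
        m=b["region"]; v,u=np.nonzero(m); P=cloud(c,m)
        if len(P)<5: continue
        r=cv2.minAreaRect((P[:,:2]*1000).astype(np.float32))
        print(q,round(b["conf"],2),m.sum(),"px",u.min(),u.max(),v.min(),v.max(),"z",np.round(np.percentile(P[:,2],[10,50,90]),3),"rect",np.round(r[0]),np.round(r[1]),round(r[2],1))
# board corners and lever by hand
for n,u,v,z in(("cFL",184,142,.018),("cFR",360,121,.018),("cBL",197,254,.018),("cBR",381,229,.018),("bolt",266,198,.048),("tip",267,248,.045)): print(n,np.round(plane(c,u,v,z),3))
print(rows([[.3,.46,.28],[.45,.3,.28],[.52,.05,.28]]))
E
```

```text
jig 0.76 16030 px 183 381 117 257 z [0.014 0.018 0.042] rect [585.  54.] [341. 511.] 8.8
jig 0.46 4399 px 221 328 138 193 z [0.031 0.035 0.038] rect [638.  73.] [127. 279.] 8.5
fence 0.63 15900 px 183 380 118 256 z [0.014 0.018 0.042] rect [584.  54.] [339. 512.] 9.4
stop 0.67 15987 px 182 380 118 256 z [0.014 0.018 0.042] rect [584.  54.] [339. 511.] 9.3
panel 0.7 4537 px 221 328 138 193 z [0.029 0.035 0.038] rect [640.  73.] [129. 284.] 8.7
panel 0.35 1488 px 141 161 137 225 z [0.006 0.01  0.014] rect [590. 407.] [246.  49.] 6.4
lever 0.77 611 px 258 275 189 249 z [0.04  0.044 0.048] rect [489.  91.] [ 45. 158.] 89.7
lever 0.6 1088 px 362 418 111 171 z [0.006 0.011 0.018] rect [ 729. -246.] [172. 121.] 17.0
pencil 0.66 373 px 353 364 132 193 z [0.018 0.024 0.028] rect [ 652. -156.] [173.  20.] 4.7
cFL [0.697 0.32  0.018]
cFR [ 0.771 -0.162  0.018]
cBL [0.394 0.269 0.018]
cBR [ 0.472 -0.217  0.018]
bolt [0.543 0.092 0.048]
tip [0.412 0.085 0.045]
[[-1.156, -0.693, -0.178], [-2.394, -1.47, -0.178], [-3.268, -2.964, -0.178]]
```

Call:
carry_out(deltas=[[-0.25,-0.2,-0.1,-0.25,-1],[-0.5,-0.4,-0.1,-0.5,-1],[-0.75,-0.6,-0.2,-0.717,-1],[-1,-0.75,-0.2,-0.717,-1],[-1,-0.75,-0.2,-0.717,-1]])

```text
clock: 2.08
position: [0.2784, 0.4551, 0.284]
ee_rot: [-0.056, 0.998, 0.0, 0.001]
ft_force: [-0.5, 0.7, -0.4]
grip_width: 0.001
grasp_force: 0.0
```

```bash
python3 - <<'E'
from h import *
print(rows([[.4,.3,.28],[.52,.05,.28]]))
E
```

```text
[[-0.689, -1.119, 0.027], [-1.297, -2.865, 0.028]]
```

Call:
carry_out(deltas=[[-0.2,-0.35,0,-0.09,-1],[-0.4,-0.7,0,-0.09,-1],[-0.5,-1,0,-0.09,-1]])

```text
clock: 2.45
position: [0.3685, 0.3162, 0.2833]
ee_rot: [-0.082, 0.997, 0.0, 0.0]
ft_force: [0.9, 0.5, 0.5]
grip_width: 0.001
grasp_force: 0.0
```

Call:
carry_out(deltas=[[-0.2,-0.35,0,0,-1],[-0.4,-0.7,0,0,-1],[-0.55,-1,0,0,-1],[-0.55,-1,0,0,-1]])

```text
clock: 2.95
position: [0.4753, 0.1803, 0.2833]
ee_rot: [-0.08, 0.997, -0.0, 0.0]
ft_force: [-0.9, 0.6, 0.1]
grip_width: -0.001
grasp_force: 0.0
```

Call:
carry_out(deltas=[[-0.1,-0.35,0,0,-1],[-0.2,-0.7,0,0,-1],[-0.2,-0.9,0,0,-1],[-0.2,-0.9,0,0,-1],[-0.2,-0.9,0,0,-1]])

```text
clock: 3.58
position: [0.5252, 0.0571, 0.2831]
ee_rot: [-0.084, 0.996, 0.0, -0.0]
ft_force: [0.1, 0.5, -0.9]
grip_width: 0.001
grasp_force: 0.0
```

```bash
python3 - <<'E'
from h import *
c=camera("wrist");save(c,"w1")
print("cam",-np.array(c["R"]).T@c["t"],c["vertical_fov"],c["cx"],c["cy"],"\n",np.round(c["R"],3))
E
```

```text
cam [0.44459557 0.0426676  0.40286003] 65.70646984690485 278.00682489319786 205.93467047737488 
 [[-0.166  0.986  0.001]
 [ 0.934  0.157  0.32 ]
 [ 0.315  0.055 -0.947]]
```

View pics/w1.png

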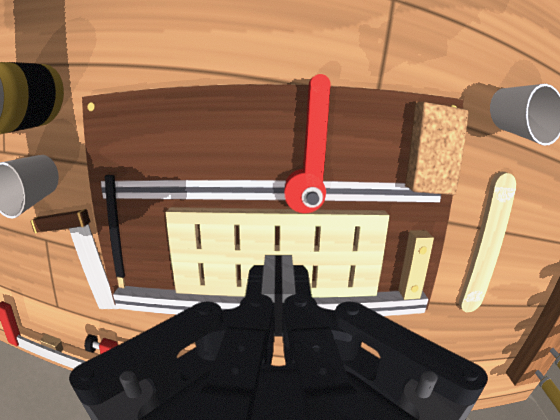

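The wrist view shows the panel's corners at (167,212), (388,212) and (383,297). The stop's face is near column 405, the bolt is at (312,197) and the lever's end is at (320,77). Next I convert these pixels to positions.

```bash
cat >> h.py <<'E'
def fplane(c,u,v,z):
    x,y=u-c["cx"],v-c["cy"]; r=np.hypot(x,y); th=r/f(c)
    d=np.array([x/r*np.sin(th),y/r*np.sin(th),np.cos(th)]); R=np.array(c["R"]); o=-R.T@np.array(c["t"]); d=R.T@d
    return o+d*(z-o[2])/d[2]
E
python3 - <<'E'
from h import *
c=camera("wrist")
D={"pFR":(167,212,.036),"pFL":(388,212,.036),"pBL":(383,297,.036),"pBR":(177,298,.036),"stopF":(407,233,.044),"stopB":(403,298,.044),"fenceR":(116,291,.044),"fenceL":(427,300,.044),"bolt":(312,197,.05),"tip":(320,77,.045),"bFL":(463,98,.018),"bFR":(84,98,.018),"pencil":(113,176,.026),"pencil2":(121,288,.026)}
for k,(u,v,z) in D.items(): print(k,np.round(fplane(c,u,v,z)*1000))
E
```

```text
pFR [598. -71.  36.]
pFL [552. 201.  36.]
pBL [676. 233.  36.]
pBR [725. -54.  36.]
stopF [573. 231.  44.]
stopB [670. 260.  44.]
fenceR [ 731. -146.   44.]
fenceL [670. 301.  44.]
bolt [545.  99.  50.]
tip [411.  84.  45.]
bFL [387. 277.  18.]
bFR [ 468. -211.   18.]
pencil [ 565. -154.   26.]
pencil2 [ 738. -146.   26.]
```

Call:
carry_out(deltas=[[-0.25,-0.35,0,0,-1],[-0.5,-0.7,0,0,-1],[-0.76,-1,0,0,-1],[-0.76,-1,0,0,-1]])

```text
clock: 4.18
position: [0.664, -0.0765, 0.2802]
ee_rot: [-0.081, 0.997, -0.001, -0.002]
ft_force: [0.2, -0.3, -0.6]
grip_width: -0.001
grasp_force: 0.0
```

Call:
carry_out(deltas=[[0,-0.22,0.35,0,-1],[0,-0.22,0.7,0,-1],[0,-0.22,1,0,-1],[0,-0.22,1,0,-1],[0,-0.22,1,0,-1]])

```text
clock: 4.8
position: [0.6691, -0.1057, 0.1357]
ee_rot: [-0.083, 0.997, 0.0, 0.001]
ft_force: [0.2, -0.2, 0.2]
grip_width: -0.003
grasp_force: 0.0
```

Call:
carry_out(deltas=[[0,0,0.2,0,-1],[0,0,0.4,0,-1],[0,0,0.44,0,-1],[0,0,0.44,0,-1],[0,0,0.44,0,-1]])

```text
clock: 5.42
position: [0.6692, -0.1068, 0.0694]
ee_rot: [-0.083, 0.997, -0.0, 0.001]
ft_force: [0.4, -0.9, 0.4]
grip_width: -0.0
grasp_force: 0.0
```

```bash
python3 - <<'E'
from h import *
c=camera("side");save(c,"s1"); cv2.imwrite("pics/s1c.png",cv2.resize(c["img"][150:330,260:480,::-1],None,fx=3.5,fy=3.3))
E
```

```text
(no output)
```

View pics/s1c.png

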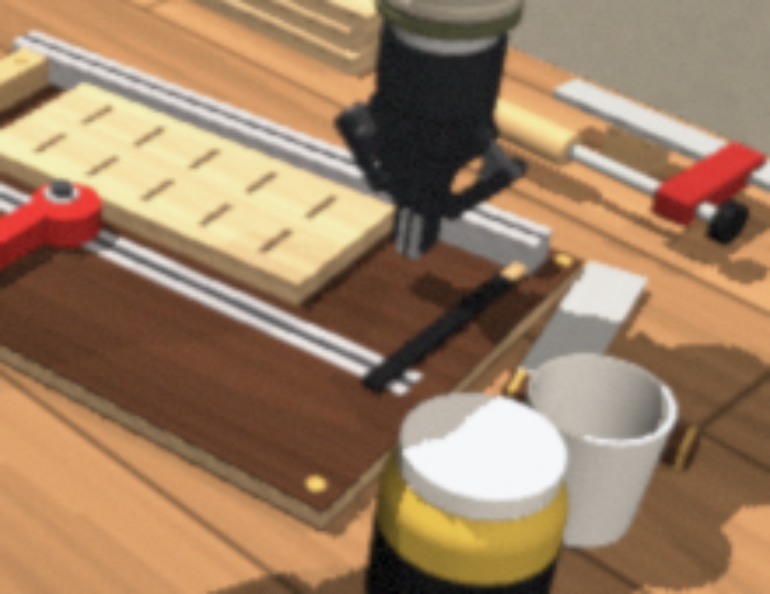

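The fingertip hangs clear above the board at full-image pixel (377,227), between the panel's end and the pencil. Next I project it to get its height.

```bash
python3 - <<'E'
from h import *
c=camera("side")
for z in(.034,.047,.06):
    X=np.array(c["R"])@[.669,-.107,z]+c["t"]; print(z,X[:2]/X[2]*f(c)+[c["cx"],c["cy"]])
E
```

```text
0.034 [376.87234328 230.51812675]
0.047 [377.49587622 225.95819533]
0.06 [378.1278072  221.33684852]
```

Call:
carry_out(deltas=[[0,0,0.04,0,-1],[0,0,0.08,0,-1],[0,0,0.08,0,-1]])

```text
clock: 5.9
position: [0.6675, -0.1066, 0.0543]
ee_rot: [-0.083, 0.997, 0.0, -0.001]
ft_force: [0.0, -1.0, -0.7]
grip_width: -0.004
grasp_force: 0.0
```

Call:
carry_out(deltas=[[0,0,0.045,0,-1],[0,0.08,0.045,0,-1],[0,0.15,0.045,0,-1],[0,0.2,0.045,0,-1],[0,0.23,0.045,0,-1],[0,0.26,0.045,0,-1],[0,0.29,0.045,0,-1],[0,0.29,0.045,0,-1]])

```text
clock: 6.9
position: [0.6609, -0.0633, 0.0486]
ee_rot: [-0.083, 0.997, 0.0, 0.0]
ft_force: [0.7, 0.4, 0.1]
grip_width: 0.004
grasp_force: 0.1
```

```bash
python3 - <<'E'
from h import *
c=camera("side"); cv2.imwrite("pics/s2c.png",cv2.resize(c["img"][140:280,230:430,::-1],None,fx=4,fy=4))
E
```

```text
(no output)
```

View pics/s2c.png

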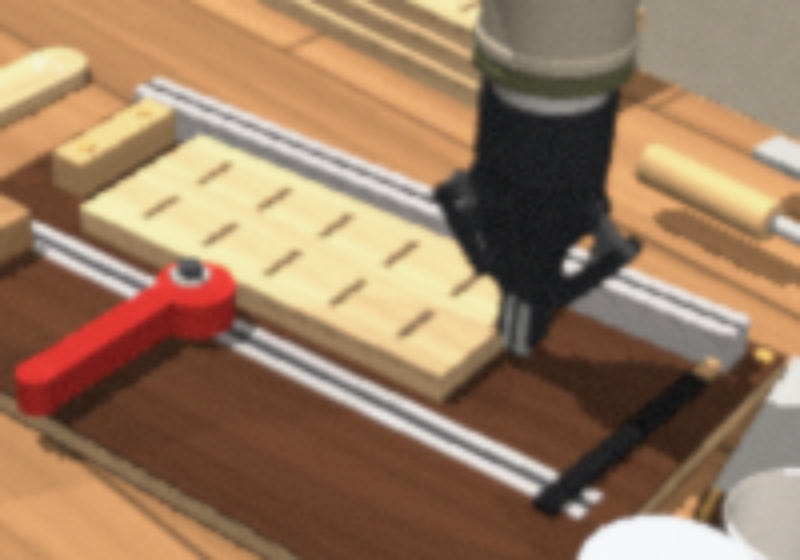

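The fingertip is touching or nearly touching the panel's end near its middle, and the gap to the stop still shows at crop (95,190). I'll keep pushing.

Call:
carry_out(deltas=[[0,0.02,0,0,-1],[0,0.04,0,0,-1],[0,0.06,0,0,-1],[0,0.08,0,0,-1],[0,0.1,0,0,-1]])

```text
clock: 7.58
position: [0.6584, -0.0487, 0.0485]
ee_rot: [-0.083, 0.997, 0.0, -0.0]
ft_force: [-0.7, -2.2, -0.9]
grip_width: -0.002
grasp_force: 0.8
```

Call:
carry_out(deltas=[[0,0.015,0,0,-1],[0,0.03,0,0,-1],[0,0.045,0,0,-1],[0,0.06,0,0,-1]])

```text
clock: 8.07
position: [0.6569, -0.0399, 0.0485]
ee_rot: [-0.083, 0.997, 0.0, -0.0]
ft_force: [1.0, -2.0, 0.7]
grip_width: 0.002
grasp_force: 0.8
```

```bash
python3 - <<'E'
from h import *
c=camera("side"); cv2.imwrite("pics/s3c.png",cv2.resize(c["img"][140:280,230:430,::-1],None,fx=4,fy=4))
E
```

```text
(no output)
```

View pics/s3c.png

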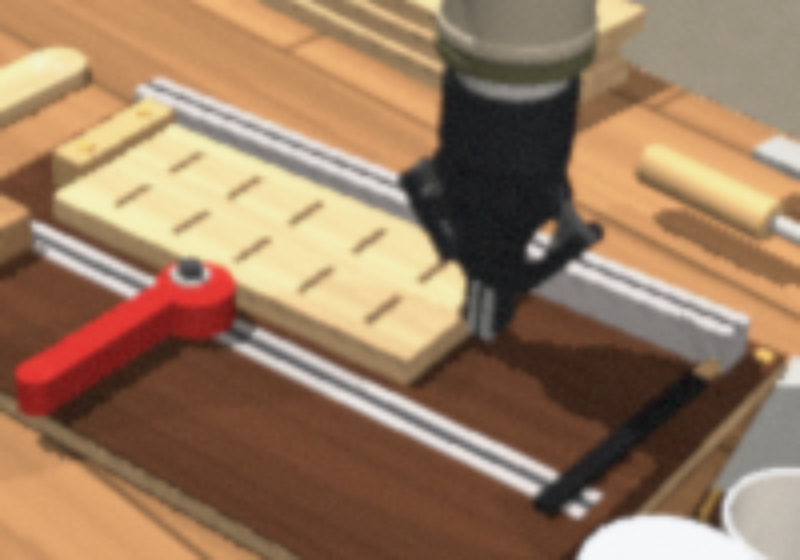

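The panel slides under about 2 N, and a gap of around 10 mm remains at the stop. I'll push in small steps until the force rises.

Call:
carry_out(deltas=[[0,0.012,0,0,-1],[0,0.024,0,0,-1],[0,0.036,0,0,-1],[0,0.048,0,0,-1]])

```text
clock: 8.62
position: [0.6557, -0.0361, 0.0487]
ee_rot: [-0.082, 0.997, -0.002, 0.0]
ft_force: [2.0, -12.8, -1.7]
grip_width: -0.003
grasp_force: 5.6
```

Call:
carry_out(deltas=[[0,0.01,0,0,-1],[0,0.02,0,0,-1]])

```text
clock: 8.88
position: [0.6556, -0.0359, 0.049]
ee_rot: [-0.081, 0.997, -0.003, 0.001]
ft_force: [3.8, -19.1, -0.5]
grip_width: 0.001
grasp_force: 8.4
```

Call:
carry_out(deltas=[[0,0.01,0,0,-1],[0,0.02,0,0,-1]])

```text
clock: 9.12
position: [0.6554, -0.0355, 0.0493]
ee_rot: [-0.08, 0.997, -0.005, 0.001]
ft_force: [5.2, -24.7, -1.9]
grip_width: -0.002
grasp_force: 11.5
```

The force climbs to 25 N with no motion, so the panel is against the stop. I'll back off, lift and take a look.

Call:
carry_out(deltas=[[0,-0.1,0,0,-1],[0,-0.2,0,0,-1],[0,-0.25,-0.1,0,-1],[0,-0.25,-0.5,0,-1],[0,-0.25,-0.8,0,-1],[0,-0.25,-1,0,-1],[0,-0.25,-1,0,-1],[0,-0.25,-1,0,-1]])

```text
clock: 10.12
position: [0.6607, -0.0636, 0.1984]
ee_rot: [-0.083, 0.997, 0.0, -0.0]
ft_force: [-0.6, -0.5, -0.4]
grip_width: 0.002
grasp_force: 0.0
```

Call:
carry_out(deltas=[[0.3,0.3,-0.2,0,-1],[0.6,0.6,-0.4,0,-1],[0.9,0.7,-0.4,0,-1],[1,0.7,-0.4,0,-1],[1,0.7,-0.4,0,-1],[1,0.7,-0.4,0,-1]])

```text
clock: 10.88
position: [0.4961, 0.0148, 0.2581]
ee_rot: [-0.083, 0.997, -0.0, -0.0]
ft_force: [0.4, -0.0, 1.1]
grip_width: -0.004
grasp_force: 0.0
```

```bash
python3 - <<'E'
from h import *
c=camera("wrist");save(c,"w2"); print(manip.get_obs()["position"])
for q in("lever","lever_tip","panel"):
    for b in boxes_of(q,c)[:1]: print(q,round(b["conf"],2),np.round(b["position"],3))
E
```

```text
[0.49619509 0.01461519 0.25806185]
lever 0.62 [0.496 0.088 0.044]
lever_tip 0.72 [0.495 0.086 0.048]
panel 0.95 [0.6   0.14  0.036]
```

View pics/w2.png

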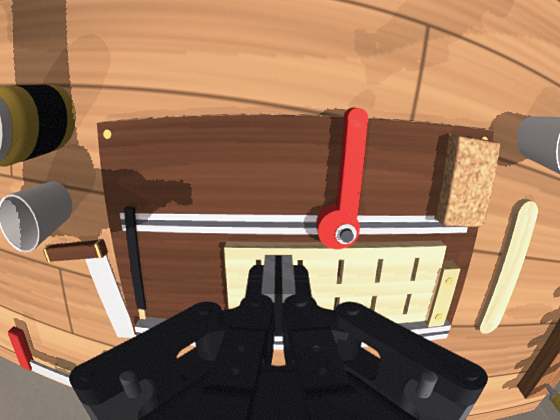

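The panel's end meets the stop near column 443. The bolt is at (345,234) and the lever's end is at (356,108). Next I plan the lever sweep.

```bash
python3 - <<'E'
from h import *
c=camera("wrist")
b=fplane(c,345,234,.05); t=fplane(c,356,108,.045)
for k,p in((("bolt"),b),("tip",t),("pFL",fplane(c,446,249,.036)),("pFR",fplane(c,225,248,.036)),("stopF",fplane(c,460,268,.044))): print(k,np.round(p,3))
R=np.linalg.norm((b-t)[:2]); print(R,np.degrees(np.arctan2(*(t-b)[1::-1])))
# finger centre path: 118 mm along arm, offset d on its clockwise side
B=np.array([.544,.096])
for a in(184,):
    r=np.radians(a); e=np.array([np.cos(r),np.sin(r)]); n=np.array([-e[1],e[0]])
    print(rows([np.r_[B+.118*e-.04*n,.20],np.r_[B+.118*e-.04*n,.050]]))
E
```

```text
bolt [0.545 0.098 0.05 ]
tip [0.408 0.081 0.045]
pFL [0.552 0.243 0.036]
pFR [ 0.591 -0.034  0.036]
stopF [0.573 0.271 0.044]
0.1375889668206621 -172.83529921457006
[[0.352, 0.824, 0.388], [0.352, 0.824, 1.388]]
```

Call:
carry_out(deltas=[[0.15,0.35,0.1,0,-1],[0.3,0.7,0.3,0,-1],[0.35,0.84,0.6,0,-1],[0.35,0.84,0.9,0,-1],[0.35,0.84,0.9,0,-1],[0.35,0.84,0.9,0,-1]])

```text
clock: 11.88
position: [0.4242, 0.1303, 0.125]
ee_rot: [-0.082, 0.997, 0.0, 0.001]
ft_force: [0.1, 0.2, 0.3]
grip_width: 0.0
grasp_force: 0.0
```

Call:
carry_out(deltas=[[0,0,0.25,0,-1],[0,0,0.48,0,-1],[0,0,0.48,0,-1],[0,0,0.48,0,-1]])

```text
clock: 12.38
position: [0.4246, 0.1308, 0.0536]
ee_rot: [-0.083, 0.997, 0.001, 0.001]
ft_force: [0.2, 0.4, -0.5]
grip_width: -0.002
grasp_force: 0.0
```

```bash
python3 - <<'E'
from h import *
print(manip.get_obs()["position"])
B=np.array([.545,.097]); J=9.2
P=[]
for a in range(177,256,6):
    r=np.radians(a+J); e=np.array([np.cos(r),np.sin(r)]); n=np.array([-e[1],e[0]])
    P.append(np.r_[B+.118*e-.027*n,.050])
for a,x in zip(range(177,256,6),rows(P)): print(a,x)
E
```

```text
[0.42456486 0.13082221 0.05359313]
177 [0.02, -0.13, 0.024]
183 [0.04, -0.212, 0.024]
189 [0.05, -0.296, 0.024]
195 [0.052, -0.38, 0.023]
201 [0.045, -0.465, 0.023]
207 [0.029, -0.548, 0.023]
213 [0.004, -0.628, 0.023]
219 [-0.029, -0.706, 0.023]
225 [-0.069, -0.78, 0.023]
231 [-0.118, -0.85, 0.023]
237 [-0.173, -0.914, 0.024]
243 [-0.234, -0.971, 0.024]
249 [-0.302, -1.022, 0.024]
255 [-0.374, -1.066, 0.024]
```

Call:
carry_out(deltas=[[0.02,-0.08,0.02,0,-1],[0.02,-0.13,0.02,0,-1],[0.03,-0.17,0.02,0,-1],[0.04,-0.21,0.02,0,-1],[0.05,-0.25,0.02,0,-1],[0.05,-0.3,0.02,0,-1],[0.05,-0.34,0.02,0,-1],[0.05,-0.38,0.02,0,-1],[0.05,-0.42,0.02,0,-1],[0.045,-0.465,0.02,0,-1],[0.04,-0.51,0.02,0,-1],[0.03,-0.55,0.02,0,-1],[0.02,-0.59,0.02,0,-1],[0.005,-0.63,0.02,0,-1],[-0.01,-0.67,0.02,0,-1],[-0.03,-0.705,0.02,0,-1],[-0.05,-0.745,0.02,0,-1],[-0.07,-0.78,0.02,0,-1]])

```text
clock: 14.62
position: [0.4529, 0.0163, 0.0485]
ee_rot: [-0.083, 0.997, 0.0, -0.0]
ft_force: [-1.4, 3.7, -0.5]
grip_width: -0.001
grasp_force: 1.1
```

```bash
python3 - <<'E'
from h import *
c=camera("wrist");save(c,"w3")
B=np.array([.545,.097]); J=9.2
P=[]
for a in range(228,286,3):
    r=np.radians(a+J); e=np.array([np.cos(r),np.sin(r)]); n=np.array([-e[1],e[0]])
    P.append(np.r_[B+.118*e-.025*n,.051])
for a,x in zip(range(228,286,3),rows(P)): print(a,x)
m=outline_of("lever",c)
print([(b["conf"],b["region"].sum()) for b in m])
E
```

```text
228 [-0.039, -0.037, -0.016]
231 [-0.065, -0.07, -0.016]
234 [-0.092, -0.102, -0.016]
237 [-0.121, -0.133, -0.016]
240 [-0.151, -0.162, -0.016]
243 [-0.183, -0.189, -0.016]
246 [-0.216, -0.215, -0.016]
249 [-0.251, -0.239, -0.016]
252 [-0.287, -0.261, -0.016]
255 [-0.324, -0.282, -0.016]
258 [-0.362, -0.3, -0.016]
261 [-0.4, -0.316, -0.016]
264 [-0.44, -0.33, -0.016]
267 [-0.48, -0.342, -0.016]
270 [-0.521, -0.352, -0.016]
273 [-0.563, -0.36, -0.016]
276 [-0.604, -0.366, -0.016]
279 [-0.646, -0.369, -0.016]
282 [-0.688, -0.371, -0.016]
285 [-0.73, -0.37, -0.016]
[(0.75, np.int64(1372))]
```

View pics/w3.png

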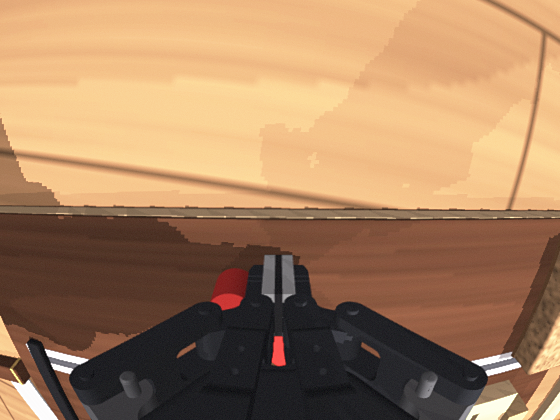

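The lever's red tip is at (232,288), just left of the fingertip, so the finger is pushing the arm near its end. I'll carry on round.

Call:
carry_out(deltas=[[-0.02,-0.02,0,0,-1],[-0.04,-0.04,0,0,-1],[-0.065,-0.07,0,0,-1],[-0.09,-0.1,0,0,-1],[-0.12,-0.13,0,0,-1],[-0.15,-0.16,0,0,-1],[-0.18,-0.19,0,0,-1],[-0.215,-0.215,0,0,-1],[-0.25,-0.24,0,0,-1]])

```text
clock: 15.85
position: [0.496, -0.0128, 0.0485]
ee_rot: [-0.083, 0.997, 0.0, -0.0]
ft_force: [-2.1, 2.1, -0.5]
grip_width: -0.004
grasp_force: 1.1
```

Call:
carry_out(deltas=[[-0.018,-0.011,0,0,-1],[-0.036,-0.022,0,0,-1],[-0.055,-0.033,0,0,-1],[-0.073,-0.042,0,0,-1]])

```text
clock: 16.35
position: [0.5076, -0.0171, 0.0485]
ee_rot: [-0.083, 0.997, 0.0, -0.0]
ft_force: [-2.4, 1.3, -0.3]
grip_width: -0.001
grasp_force: 1.1
```

Call:
carry_out(deltas=[[-0.013,-0.006,0,0,-1],[-0.026,-0.012,0,0,-1],[-0.038,-0.018,0,0,-1]])

```text
clock: 16.73
position: [0.5137, -0.0188, 0.0485]
ee_rot: [-0.083, 0.997, 0.0, -0.0]
ft_force: [-2.3, 1.0, 0.4]
grip_width: 0.001
grasp_force: 1.1
```

Call:
carry_out(deltas=[[-0.013,-0.005,0,0,-1],[-0.026,-0.01,0,0,-1],[-0.038,-0.014,0,0,-1]])

```text
clock: 17.1
position: [0.5197, -0.0199, 0.0485]
ee_rot: [-0.083, 0.997, 0.0, -0.0]
ft_force: [-1.8, 1.9, -0.3]
grip_width: -0.003
grasp_force: 1.1
```

Call:
carry_out(deltas=[[-0.013,-0.004,0,0,-1],[-0.026,-0.008,0,0,-1]])

```text
clock: 17.35
position: [0.5237, -0.0204, 0.0485]
ee_rot: [-0.083, 0.997, 0.0, -0.0]
ft_force: [-2.5, 1.6, -0.2]
grip_width: -0.002
grasp_force: 1.3
```

Call:
carry_out(deltas=[[-0.013,-0.003,0,0,-1],[-0.026,-0.006,0,0,-1]])

```text
clock: 17.6
position: [0.5275, -0.0206, 0.0484]
ee_rot: [-0.083, 0.997, 0.0, -0.0]
ft_force: [-3.5, 2.1, 1.0]
grip_width: 0.005
grasp_force: 2.0
```

Call:
carry_out(deltas=[[-0.013,-0.003,0,0,-1],[-0.026,-0.006,0,0,-1]])

```text
clock: 17.85
position: [0.5313, -0.0208, 0.0484]
ee_rot: [-0.083, 0.997, 0.0, -0.0]
ft_force: [-5.7, 2.4, 0.9]
grip_width: -0.001
grasp_force: 2.6
```

Call:
carry_out(deltas=[[-0.013,-0.002,0,0,-1],[-0.026,-0.004,0,0,-1]])

```text
clock: 18.1
position: [0.535, -0.0209, 0.0484]
ee_rot: [-0.083, 0.997, 0.0, -0.001]
ft_force: [-7.5, 1.7, 2.3]
grip_width: 0.002
grasp_force: 3.3
```

Stiffening. I'll push on to a little over 10 N.

Call:
carry_out(deltas=[[-0.01,-0.001,0,0,-1],[-0.02,-0.002,0,0,-1]])

```text
clock: 18.35
position: [0.5378, -0.0207, 0.0483]
ee_rot: [-0.083, 0.997, 0.0, -0.001]
ft_force: [-7.6, 0.4, 4.3]
grip_width: 0.0
grasp_force: 3.8
```

Call:
carry_out(deltas=[[-0.01,-0.001,0,0,-1],[-0.02,-0.002,0,0,-1]])

```text
clock: 18.6
position: [0.5406, -0.0207, 0.0483]
ee_rot: [-0.083, 0.997, 0.0, -0.001]
ft_force: [-8.3, 0.9, 3.6]
grip_width: 0.002
grasp_force: 4.5
```

Call:
carry_out(deltas=[[-0.01,0,0,0,-1],[-0.02,0,0,0,-1]])

```text
clock: 18.85
position: [0.5433, -0.0206, 0.0483]
ee_rot: [-0.082, 0.997, -0.0, -0.001]
ft_force: [-9.4, -0.2, 4.7]
grip_width: 0.0
grasp_force: 4.6
```

Call:
carry_out(deltas=[[-0.01,0,0,0,-1],[-0.01,0,0,0,-1]])

```text
clock: 19.1
position: [0.5449, -0.0204, 0.0483]
ee_rot: [-0.082, 0.997, -0.0, -0.001]
ft_force: [-8.5, -1.5, 4.3]
grip_width: 0.002
grasp_force: 4.3
```

Call:
carry_out(deltas=[[-0.008,0,0,0,-1],[-0.016,0,0,0,-1]])

```text
clock: 19.35
position: [0.5466, -0.0203, 0.0481]
ee_rot: [-0.082, 0.997, -0.0, -0.002]
ft_force: [-11.4, -0.6, 6.1]
grip_width: 0.004
grasp_force: 5.2
```

Call:
carry_out(deltas=[[-0.008,0,0,0,-1],[-0.014,0,0,0,-1]])

```text
clock: 19.6
position: [0.5488, -0.02, 0.0481]
ee_rot: [-0.082, 0.997, -0.0, -0.002]
ft_force: [-11.6, -2.5, 5.4]
grip_width: -0.0
grasp_force: 5.8
```

The push has reached about 11.7 N square to the arm, so the cam should be locked. I'll back off, rise and check.

Call:
carry_out(deltas=[[0.08,0,0,0,-1],[0.2,0,0,0,-1],[0.3,0,-0.1,0,-1],[0.35,0,-0.5,0,-1],[0.35,0,-0.8,0,-1],[0.35,0,-1,0,-1],[0.35,0,-1,0,-1]])

```text
clock: 20.48
position: [0.5003, -0.0279, 0.2012]
ee_rot: [-0.083, 0.997, 0.0, 0.003]
ft_force: [-0.3, -1.0, -0.2]
grip_width: -0.003
grasp_force: 0.0
```

Call:
carry_out(deltas=[[0,0.1,-0.3,0,-1],[0,0.2,-0.6,0,-1],[0,0.2,-0.6,0,-1],[0,0.2,-0.6,0,-1]])

```text
clock: 20.98
position: [0.4935, 0.0016, 0.2874]
ee_rot: [-0.083, 0.997, -0.0, -0.0]
ft_force: [0.7, -0.9, -1.8]
grip_width: -0.0
grasp_force: 0.0
```

```bash
python3 - <<'E'
from h import *
c=camera("wrist");save(c,"w4"); s=manip.get_obs(); print(s["clock"],s["position"],s["ft_force"])
E
```

```text
21.025 [0.49325154 0.00149517 0.28708944] [-0.26411315 -0.09112127  0.30341467]
```

View pics/w4.png

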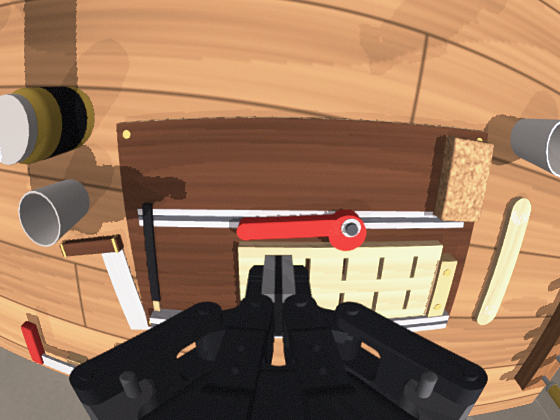

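The lever now lies along the panel, from the bolt at (350,228) to its tip at (240,229), with the cam against the panel and the panel's end at the stop near column 441. The other items haven't moved. One last close look at the fence and stop gaps.

```bash
python3 - <<'E'
from h import *
w=camera("wrist"); b=fplane(w,350,228,.05); t=fplane(w,238,230,.045); pf=fplane(w,441,243,.036); pr=fplane(w,238,243,.036)
print(b,t,"lever world",np.degrees(np.arctan2(*(t-b)[1::-1]))%360,"panel yaw",np.degrees(np.arctan2(-(pf-pr)[0],(pf-pr)[1])),pf,pr)
c=camera("side"); cv2.imwrite("pics/s4c.png",cv2.resize(c["img"][150:260,225:375,::-1],None,fx=5.3,fy=5.3,interpolation=cv2.INTER_CUBIC))
E
```

```text
[0.5446638  0.09758478 0.05      ] [ 0.57111749 -0.03530086  0.045     ] lever world 281.2587482010164 panel yaw 8.46333037776564 [0.5522493  0.23881748 0.036     ] [ 0.59280849 -0.03376367  0.036     ]
```

View pics/s4c.png

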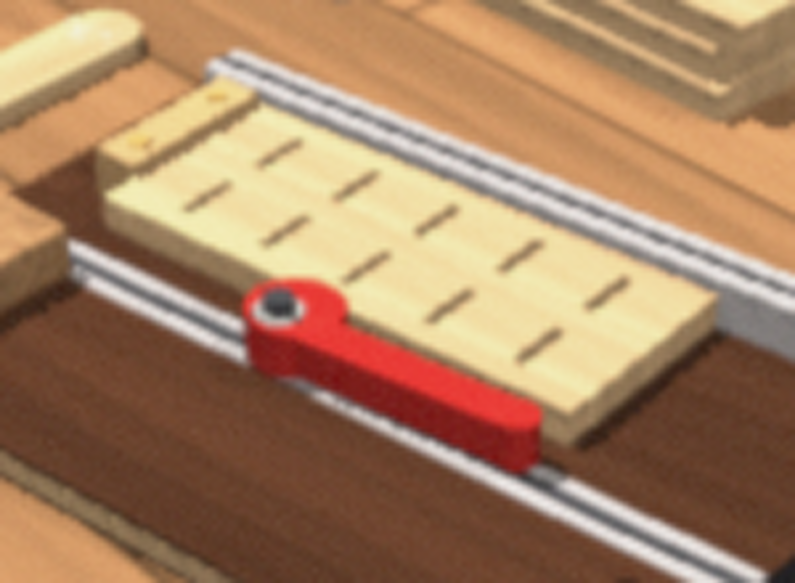

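The panel sits flush along the fence and against the stop, and the lever is at about 272° in the jig's frame. I'm handing it in.

```bash
python3 -c "
from workcell import ticket
print(ticket.hand_in())"
```

```text
the job is handed in; nothing more can be done
None
```

The panel is seated against the end stop and locked against the fence by the cam lever (at about 272°, last push just over 11 N), nothing else was moved, and the job was handed in at about 21 s; no verdict came back.

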